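Feel the slack in a feed crank and lock it at mid-play

TASK

Find the free play of the jig's feed crank: holding its wooden knob, turn it gently anticlockwise (seen from above) until the gears just start to resist, then clockwise until they resist the other way, never forcing it past that light spring. Then leave the crank in the middle of that free play and gently press the lock pin on the crank's other arm down until it is fully home (it drops in only at the middle); let go, and leave the other things on the bench alone.

Things in the scene. Friction and masses are not known exactly. Their poses are not given: they have to be found in the camera images.
- gearbox: Grey gearbox of a lead-screw feed, 210 x 210 x 65 mm, fixed to the bench (250 mm long over its feet, which are along its x and stand 20 mm out); origin under its centre, z up. Its lead screw (16 mm thick, 170 mm long) with a carriage leaves its +x side to a bearing block 275 mm from the origin, all lower than 65 mm.
- crank_axis (a point): Point on the crank's upright turning axis, at the gearbox centre, at the top face of the crank arms (78 mm above the bench).
- crank (a joint): Crank angle about the upright axis, growing anticlockwise seen from above; at 0 the knob's arm points along the gearbox's +y, the pin's arm along -y. Steel bar 22 mm wide, 10 mm thick. Starts inside its free play, where only friction of about 1 N at the knob holds it, and stays where it is left. The play is hidden: 0.55 to 0.95 rad wide in all, its middle between -0.2 and 0.2 rad.
- knob_mid (a point): Middle of the crank's wooden knob: an upright round knob 26 mm in diameter, 47 mm tall (79 to 126 mm above the bench), 90 mm from the crank axis, spinning freely on its arm. This point is 102 mm above the bench.
- pin_top (a point): Top centre of the lock pin's round steel cap, 22 mm in diameter and 10 mm thick, on the arm opposite the knob, 70 mm from the crank axis, 113 mm above the bench when up; it moves straight down with the pin, 12 mm in all. The pin runs in the crank's arm and turns with it.
- lock_pin (a joint): How far the pin is pressed down (m): 0 up, 0.012 fully home on a hard stop. Slides against about 3 N of friction and stays where it is left. Unless the crank is within about 0.04 rad of the middle of its free play, the pin stops at about 0.005 on a hard plate inside the box. A push of 5 to 10 N is right; 30 N is too much.
- spindle: The crank's spindle in the gearbox, out of sight, turning with the crank; origin on its axis at bench height. Past either end of the play it bears on the sprung gear train, 85 mm from the axis: about 0.75 N more at the knob per mm of knob travel, alike both ways, springing back when let go. 3 to 8 N at the knob shows plainly that the play is taken up; 15 N is too much.
- offcut: Bystander: small wood block 60 x 40 x 22 mm, left of the gearbox, loose; origin in the centre of its underside.
- wrench: Bystander: steel wrench about 170 mm long lying to the right of the gearbox, loose; origin in the centre of its underside.
- glue: Bystander: white glue bottle, 52 mm across, 150 mm tall, left of the gearbox, toward its far corner, loose; origin in the centre of its underside.
- finish_tin: Bystander: tin 80 mm across, 100 mm tall, on the right, loose; origin in the centre of its underside.
- screwdriver: Bystander: screwdriver 200 mm long with a dark handle, lying on the left, loose; origin in the centre of its underside.

How it is judged:
On the way, in this order (a step that is already met when the one before it is completed fails the run):
1. the crank has been turned anticlockwise until the gear train resists (contact force between spindle and anything else above 1 N and value of joint crank above 0.05 rad), for 0.05 s.
2. then clockwise until it resists the other way (contact force between spindle and anything else above 1 N and value of joint crank below -0.05 rad), for 0.05 s.
3. the lock pin is pressed fully home at mid-play (value of joint lock_pin above 0.0105 m), for 0.2 s.
At the end, for the whole second after the job is handed in: The lock pin is fully home (at least 10.5 of its 12 mm down), which is possible only with the crank within about 0.04 rad of the middle of its free play; the crank is at rest and presses on neither end of the play (spindle load under 0.5 N) (value of joint lock_pin above 0.0105 m and contact force between spindle and anything else below 0.5 N and velocity of joint crank between -0.05 and 0.05 rad/s); the robot touches nothing.
It fails at once if the crank was forced: more than 15 N on the gear train (contact force between spindle and anything else above 15 N).
It fails at once if the lock pin was pushed with more than 30 N (contact force between lock_pin and the fingers above 30 N).
It fails at once if a bystander was moved by more than 30 mm (distance of any of offcut, wrench, glue, finish_tin, screwdriver from where it was at the start of the episode above 0.03 m).
It also fails if it takes over 67 s, if anything falls off the work surface, if the arm or the gripper's body presses on something with over 40 N, if the wrist force passes 120 N, or if a joint passes its speed limit or range.

ROBOT

A 6-joint arm with a two-finger parallel gripper is mounted at the origin on the work surface. World frame = base frame: x ahead of the robot, y to its left, z up, the work surface at z = 0. Lengths are in m, angles in rad, forces in N, time in s.
With the tool pointing down it reaches from about 0.35 to 0.975 m from the base axis. Payload 4.9 kg.
Tool frame: the origin (TCP) lies between the finger pads; the fingertips stand 14 mm ahead of it and the grasp point (between the pads) lies 5 mm behind it (manip.finger_overhang is the distance from the TCP to the fingertips, in m); z points along the fingers, y is the line along which they close (so a half turn about z gives the same grasp; the last joint's range is limited). The gripper opens to 85 mm and grips with 20 to 120 N. Pads are 22 mm wide; open, the fingers measure 114 mm over their backs; the gripper's body (76 mm by 85 mm) begins 54 mm behind the grasp point. The pads swing forward as they close: fully open they stand 13 mm farther back than shut.
Start: joints at [0.984, 0.053, 1.613, -0, 1.476, -0.119], TCP at [0.282, 0.558, 0.245] pointing down, gripper open.
Joint ranges: [-3.01, 3.01], [-1.01, 2.22], [0.06, 2.58], [-1.02, 4.17], [0.09, 2.62], [-3.14, 3.14]. Speed limits (rad/s): [2.57, 2.57, 3.14, 3.14, 3.14, 3.14].

INTERFACE

Orientations are given as a unit quaternion [w, x, y, z].
In Python, from plant import manip, grab_frame gives the robot as it stands.
- The arm moves only by the tool servo_tool, never from a script. Its argument "deltas" is a list that holds one entry, the list of rows, each a list of 5 numbers: the opening in per cent of the stroke, from 0 (shut) to 100 (fully open), then the shift along the world's x, y, z in m, then the turn about the world's z in degrees. A call has exactly 8 rows; each row shifts and turns the commanded pose from where the row before left it; what a row does not reach is not made up. A row lasts 1/10 s, in which the tool goes at most 50 mm and 8.59 degrees, less where a joint would pass 70% of its speed; a pose out of reach is approached as far as the arm can. A call is refused whole if a number of a shift passes 0.05 or a number of a turn 8.59, either way. A call with a gripper value outside its range is refused whole. The fingers move at their own pace and stop on an object; the grip force is fixed at half the most. Time passes only in rows, so rows that do not move let the fingers close, or fill a call up. It gives the time, the measured TCP pose, the force, the opening and the grip force at its end, in the units of the state.
- manip.state(): the state, without advancing time (a new reading comes with each control period).
- grab_frame(name): name is "side" or "top" or "wrist"; returns a dict with "pixels" (480x640x3 uint8, red, green, blue), "z_map" (480x640 float32, m along the optical axis (not along the pixel's ray), 0 where there is no reading), "fx", "fy", "cx", "cy" (pixels), "rvec" (rotation vector, rad) and "tvec" (3), from world to camera coordinates, as OpenCV has them; the wrist camera has in their place "T_tool_cam" (4x4, takes a point from camera to tool coordinates, whose origin is the TCP and whose axes are the flange's). Camera axes: x right, y down, z forward; pixel columns grow to the right and rows downward; lengths in m; the calibration is good to about 2 mm. A picture is of the moment at which its call begins: read the wrist's pose just before it.
- manip.job_done(): hands the job in; it is judged then, once.
The state is a dict: "time": time; "joint_pos": joint angles; "joint_vel": joint speeds; "joint_efforts": joint torques, N m; "tool_pos": TCP position; "tool_rot": TCP orientation; "contact_force": force on the tool from outside, world axes, zero at the start; "ft_torque": the same for the moment, N m; "gripper_width": opening from 0.0 (shut) to 1.0 (fully open); "grasp_force": force on a finger pad.
Only numpy, scipy, OpenCV 4.12 (cv2) and the standard library are available. Lean on these libraries where they do the work, as an engineer would, in place of code of your own. Each camera call takes 0.05 s, during which the arm holds its last target. There are 200 camera calls.

## Working session

There is one attempt and no reset: what is moved stays moved. The work goes in short steps, Python scripts to look and compute and a tool call to move; the robot and the scene stay as the last step left them, time stands still between calls to the robot, and variables do not carry over. Pictures are saved under pics/ and viewed, at most 10 in all, crops included, and the job is handed in when it is done.

Besides the shell and the picture viewer there is one more tool, called after "Emit:" by a JSON object that holds its "op" and its "data", one argument or row to a line. servo_tool: Moves the arm, as the interface text tells. Its arguments: {"type":"object","properties":{"deltas":{"type":"array"}},"required":["deltas"]}

```bash
mkdir -p pics; ls; cat > h.py <<'E'
import numpy as np, cv2
from plant import manip, grab_frame
def world(f,u,v,r=1):
    z=f["z_map"][v-r:v+r+1,u-r:u+r+1]; z=np.median(z[z>0])
    p=np.array([(u-f["cx"])/f["fx"]*z,(v-f["cy"])/f["fy"]*z,z])
    R,_=cv2.Rodrigues(np.array(f["rvec"],float)); return R.T@(p-np.array(f["tvec"]).ravel())
E
python3 - <<'E'
from h import *
import pickle
for n in("top","side"):
    f=grab_frame(n); pickle.dump(f,open(n+".pkl","wb")); cv2.imwrite(f"pics/{n}.png",f["pixels"][:,:,::-1])
print(manip.state())
E
```

```text
pics
{'time': 0.1, 'joint_pos': array([ 9.84010780e-01,  5.33407924e-02,  1.61417181e+00,  9.75996101e-06,
        1.47599145e+00, -1.19019072e-01]), 'joint_vel': array([-0.00019681, -0.00121989, -0.00305242, -0.00067709, -0.00234249,
        0.00184997]), 'joint_efforts': array([ 1.09610017e-03, -3.94903851e+01, -3.71362174e+01, -9.45164032e-06,
        3.98937904e-03,  1.74031200e-06]), 'tool_pos': array([0.28151488, 0.55740322, 0.24414593]), 'tool_rot': array([-3.34868083e-04,  2.31757121e-01,  9.72773213e-01, -8.95119806e-04]), 'contact_force': array([-1.25967407, -0.45759685, -0.78464998]), 'ft_torque': array([-0.00123901, -0.04043355,  0.01714968]), 'grasp_force': 0.0, 'gripper_width': 0.9985300582037736}
```

View pics/top.png

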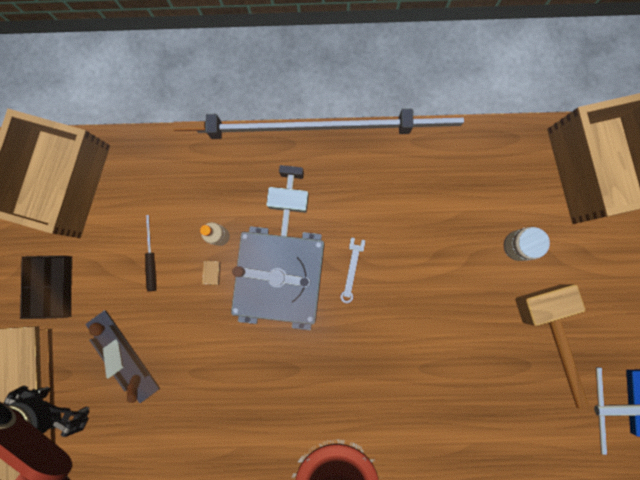

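View pics/side.png

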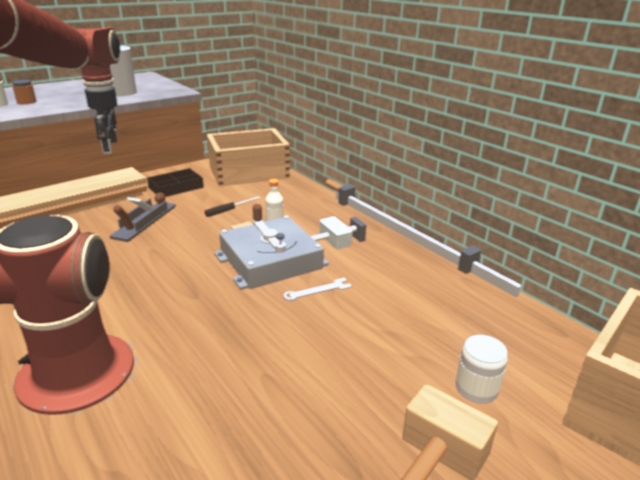

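The top view shows the knob at (238,272), the hub at (278,278) and the pin cap at (304,282). The lead screw leaves upward to the bearing block at (291,172), the glue stands at (212,233) and the offcut lies at (211,272).

```bash
python3 - <<'E'
from h import *
import pickle
f=pickle.load(open("top.pkl","rb"))
for n,u,v in[("knob",238,272),("hub",278,278),("pin",304,282),("c1",242,233),("c2",323,239),("c3",316,327),("c4",235,318),("bear",291,172),("glue",207,230),("offcut",211,272),("screw",284,226)]:
    print(n,world(f,u,v).round(4))
im=f["pixels"][210:350,185:365,::-1]; cv2.imwrite("pics/crop.png",cv2.resize(im,None,fx=4.3,fy=4.3,interpolation=cv2.INTER_CUBIC))
E
```

```text
knob [0.5453 0.2201 0.1262]
hub [0.5295 0.1305 0.0858]
pin [0.5185 0.0659 0.1123]
c1 [0.6438 0.2214 0.0641]
c2 [0.6297 0.0203 0.0023]
c3 [0.4017 0.0433 0.0019]
c4 [0.4289 0.2535 0.0008]
bear [0.7977 0.0972 0.0534]
glue [0.6436 0.2867 0.15  ]
offcut [0.5492 0.3101 0.0223]
screw [0.6616 0.1182 0.0424]
```

View pics/crop.png

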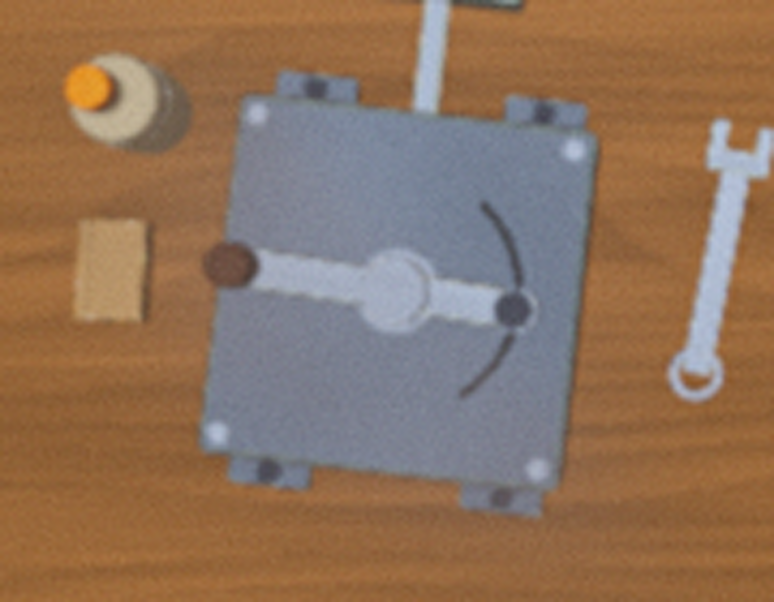

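The crop shows the gearbox yawed about -7°, with the knob at crop (230,265) and the pin at (512,310). That puts the axis at about (0.530, 0.132). I'll move the gripper to above the knob with its closing line along the tangent.

Emit:
{"op": "servo_tool", "data": {
  "deltas": [
    [[50,0.024,-0.031,0,-7],[50,0.024,-0.031,0,-7],[50,0.024,-0.031,0,-7],[50,0.024,-0.031,0,-7],[50,0.024,-0.031,0,-7],[50,0.024,-0.031,0,-7],[50,0.024,-0.031,0,-7],[50,0.024,-0.031,0,-7]]
  ]
}}

```text
time: 0.9
tool_pos: [0.4743, 0.3083, 0.2448]
tool_rot: [-0.0, 0.663, 0.748, -0.0]
contact_force: [0.5, 0.1, -0.1]
gripper_width: 0.503
grasp_force: 0.0
```

Emit:
{"op": "servo_tool", "data": {
  "deltas": [
    [[50,0.014,-0.018,0,-4.2],[50,0.014,-0.018,0,-4.2],[50,0.014,-0.018,0,-4.2],[50,0.014,-0.018,0,-4.2],[50,0.015,-0.016,-0.02,0],[50,0,0,-0.03,0],[50,0,0,-0.03,0],[50,0,0,0,0]]
  ]
}}

```text
time: 1.7
tool_pos: [0.5414, 0.2206, 0.1593]
tool_rot: [-0.002, 0.764, 0.645, -0.005]
contact_force: [-0.6, 0.4, -0.8]
gripper_width: 0.5
grasp_force: 0.0
```

```bash
python3 - <<'E'
from h import *
s=manip.state(); f=grab_frame("wrist"); cv2.imwrite("pics/w1.png",f["pixels"][:,:,::-1])
print(s["tool_pos"],s["tool_rot"],s["contact_force"]); print(f["T_tool_cam"].round(3),f["fx"],f["cx"],f["cy"])
E
```

```text
[0.54136713 0.22059931 0.15930562] [-0.0023145   0.76395676  0.64524445 -0.00493179] [-0.63287149  0.37948587 -0.78098177]
[[ 0.001 -0.952 -0.306  0.078]
 [ 1.     0.001  0.     0.001]
 [ 0.    -0.306  0.952 -0.129]
 [ 0.     0.     0.     1.   ]] 361.78161271902593 314.5715758889927 241.96941609391584
```

View pics/w1.png

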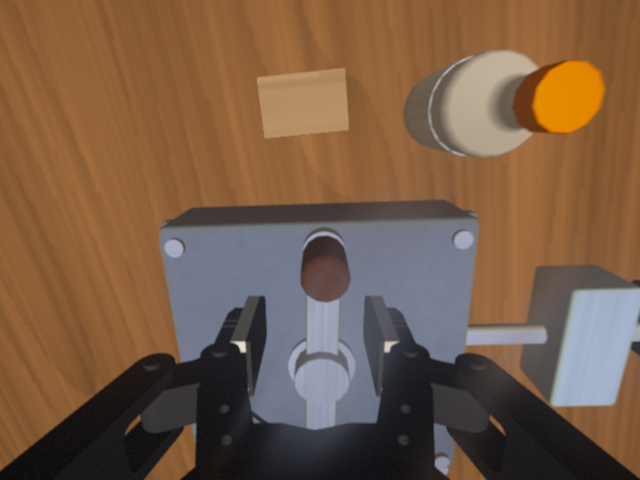

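The knob's top centre is at (326,281) and the hub's top at (322,380). The corner screws are at (175,248) and (463,240), the knob sits between the fingers in x, and the glue is clear.

```bash
cat >> h.py <<'E'
from scipy.spatial.transform import Rotation as Ro
def wr(f,s,u,v,z):
    q=s["tool_rot"]; R=Ro.from_quat([q[1],q[2],q[3],q[0]]).as_matrix(); T=np.array(f["T_tool_cam"])
    d=R@T[:3,:3]@np.array([(u-f["cx"])/f["fx"],(v-f["cy"])/f["fy"],1]); o=s["tool_pos"]+R@T[:3,3]
    return o+d*(z-o[2])/d[2]
E
python3 - <<'E'
from h import *
s=manip.state(); f=grab_frame("wrist")
for n,u,v,z in[("knob",326,281,.126),("hub",322,380,.086),("sc1",175,248,.066),("sc2",463,240,.066),("glue",563,98,.15)]:
    print(n,wr(f,s,u,v,z).round(4))
q=s["tool_rot"];print(np.degrees(Ro.from_quat([q[1],q[2],q[3],q[0]]).as_matrix()))
E
```

```text
knob [0.5496 0.2249 0.126 ]
hub [0.5336 0.135  0.086 ]
sc1 [0.4524 0.2378 0.066 ]
sc2 [0.6395 0.2123 0.066 ]
glue [0.6467 0.2929 0.15  ]
[[  9.56547336  56.49056532  -0.35227644]
 [ 56.49145912  -9.56621433  -0.0945504 ]
 [ -0.15203838  -0.33154607 -57.29461852]]
```

Emit:
{"op": "servo_tool", "data": {
  "deltas": [
    [[50,0.003,0.001,0,0],[50,0.003,0.001,0,0],[50,0,0,-0.017,0],[50,0,0,-0.017,0],[50,0,0,-0.017,0],[36,0,0,0,0],[36,0,0,0,0],[36,0,0,0,0]]
  ]
}}

```text
time: 2.6
tool_pos: [0.5507, 0.2239, 0.1143]
tool_rot: [-0.0, 0.764, 0.645, -0.0]
contact_force: [-2.1, 0.6, -0.9]
gripper_width: 0.358
grasp_force: 0.5
```

```bash
python3 - <<'E'
from h import *
s=manip.state(); f=grab_frame("wrist"); cv2.imwrite("pics/w2.png",f["pixels"][:,:,::-1])
print(s["tool_pos"],s["tool_rot"],s["contact_force"],s["grasp_force"])
E
```

```text
[0.55068706 0.22387441 0.11430896] [-1.74678808e-04  7.63810493e-01  6.45440515e-01 -2.02583464e-04] [-2.1063281   0.58829286 -0.85135811] 0.4902872024103999
```

View pics/w2.png

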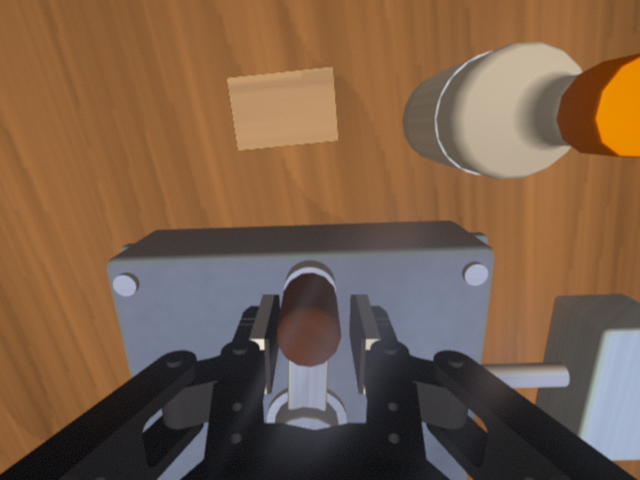

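The knob is between the pads and touches the left pad, with its top at (309,335). I'll lower slightly and turn anticlockwise (−x) gently.

Emit:
{"op": "servo_tool", "data": {
  "deltas": [
    [[36,0,0,-0.003,1],[36,-0.002,0,-0.003,1],[36,-0.002,0,0,1],[36,-0.002,0,0,1],[36,-0.003,0,0,1],[36,-0.002,0,0,1],[36,-0.002,0,0,1],[36,-0.002,0,0,1]]
  ]
}}

```text
time: 3.45
tool_pos: [0.5358, 0.2239, 0.1085]
tool_rot: [0.0, 0.716, 0.698, 0.0]
contact_force: [0.8, -0.0, -0.2]
gripper_width: 0.362
grasp_force: 0.6
```

Emit:
{"op": "servo_tool", "data": {
  "deltas": [
    [[36,-0.0015,0,0,0.9],[36,-0.0015,0,0,0.9],[36,-0.0015,0,0,0.9],[36,-0.0015,0,0,0.9],[36,-0.0015,0,0,0.9],[36,-0.0015,-0.0001,0,0.9],[36,-0.0015,-0.0001,0,0.9],[36,-0.0015,-0.0001,0,0.9]]
  ]
}}

```text
time: 4.25
tool_pos: [0.5242, 0.2236, 0.1085]
tool_rot: [0.0, 0.671, 0.741, 0.001]
contact_force: [2.9, 0.5, 0.2]
gripper_width: 0.361
grasp_force: 1.7
```

Emit:
{"op": "servo_tool", "data": {
  "deltas": [
    [[36,-0.001,-0.0001,0,0.6],[36,-0.001,-0.0001,0,0.6],[36,-0.001,-0.0001,0,0.6],[36,-0.001,-0.0001,0,0.6],[36,0,0,0,0],[36,0,0,0,0],[36,0,0,0,0],[36,0,0,0,0]]
  ]
}}

```text
time: 5.05
tool_pos: [0.5203, 0.2232, 0.1085]
tool_rot: [0.0, 0.656, 0.755, 0.001]
contact_force: [5.6, 1.6, -1.7]
gripper_width: 0.363
grasp_force: 2.6
```

```bash
cat > st.py <<'E'
from h import *
F=[];
for i in range(2):
    s=manip.state(); F.append(s["contact_force"])
print(s["time"],s["tool_pos"].round(4),np.array(F).round(2),s["grasp_force"])
E
python3 st.py
```

```text
5.05 [0.5203 0.2232 0.1085] [[ 5.57  1.6  -1.72]
 [ 5.57  1.6  -1.72]] 2.568588067078963
```

Anticlockwise end found: about 5.7 N at TCP (0.5203, 0.2232). Now clockwise.

Emit:
{"op": "servo_tool", "data": {
  "deltas": [
    [[36,0.0063,0.0003,0,-4],[36,0.0062,0.0002,0,-4],[36,0.0063,-0.0003,0,-4],[36,0.0063,-0.0007,0,-4],[36,0.0061,-0.0012,0,-4],[36,0.0061,-0.0015,0,-4],[36,0.006,-0.0021,0,-4],[36,0.0058,-0.0024,0,-4]]
  ]
}}

```text
time: 5.85
tool_pos: [0.5674, 0.2155, 0.1076]
tool_rot: [-0.001, 0.839, 0.544, -0.002]
contact_force: [-1.0, 0.6, 1.7]
gripper_width: 0.365
grasp_force: 0.6
```

```bash
python3 - <<'E'
from h import *
s=manip.state(); f=grab_frame("wrist"); cv2.imwrite("pics/w3.png",f["pixels"][:,:,::-1])
E
```

```text
(no output)
```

View pics/w3.png

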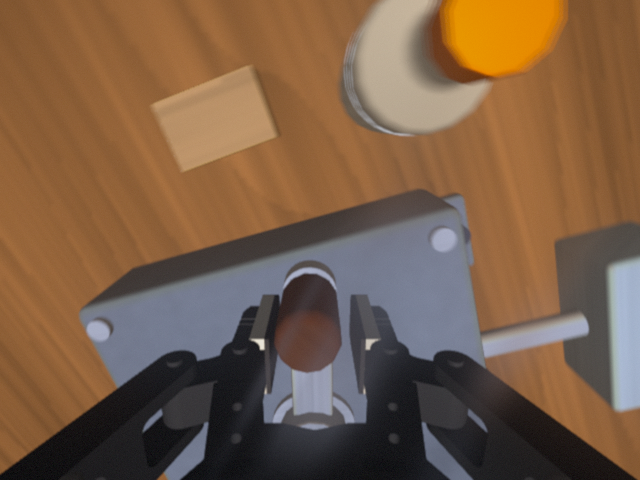

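The knob sits against the left pad and is still radially centred, with the hub in line at (314,405).

Emit:
{"op": "servo_tool", "data": {
  "deltas": [
    [[36,0.0014,-0.0007,0,-1],[36,0.0014,-0.0007,0,-1],[36,0.0014,-0.0007,0,-1],[36,0.0013,-0.0007,0,-1],[36,0.0013,-0.0007,0,-1],[36,0.0013,-0.0007,0,-1],[36,0.0013,-0.0008,0,-1],[36,0.0013,-0.0008,0,-1]]
  ]
}}

```text
time: 6.7
tool_pos: [0.5797, 0.2095, 0.1082]
tool_rot: [-0.0, 0.875, 0.484, -0.0]
contact_force: [-2.1, 0.2, -0.8]
gripper_width: 0.358
grasp_force: 0.5
```

Emit:
{"op": "servo_tool", "data": {
  "deltas": [
    [[36,0.0011,-0.0007,0,-0.8],[36,0.0011,-0.0007,0,-0.8],[36,0.0011,-0.0007,0,-0.8],[36,0.0011,-0.0008,0,-0.8],[36,0.0011,-0.0008,0,-0.8],[36,0.0011,-0.0008,0,-0.8],[36,0.0011,-0.0008,0,-0.8],[36,0.0011,-0.0008,0,-0.8]]
  ]
}}

```text
time: 7.5
tool_pos: [0.588, 0.2038, 0.1082]
tool_rot: [-0.001, 0.901, 0.435, -0.0]
contact_force: [-3.9, 2.4, 0.9]
gripper_width: 0.362
grasp_force: 2.3
```

Emit:
{"op": "servo_tool", "data": {
  "deltas": [
    [[36,0.0008,-0.0006,0,-0.5],[36,0.0007,-0.0006,0,-0.5],[36,0,0,0,0],[36,0,0,0,0],[36,0,0,0,0],[36,0,0,0,0],[36,0,0,0,0],[36,0,0,0,0]]
  ]
}}

```text
time: 8.3
tool_pos: [0.5895, 0.2027, 0.1082]
tool_rot: [-0.001, 0.904, 0.427, -0.0]
contact_force: [-4.4, 3.4, 0.4]
gripper_width: 0.359
grasp_force: 2.5
```

```bash
python3 - <<'E'
from h import *
fs=[]
for i in range(6):
    grab_frame("top"); s=manip.state(); fs.append(s["contact_force"])
print(s["tool_pos"].round(4),np.round(fs,1),np.mean(fs,0).round(2),s["grasp_force"])
E
```

```text
[0.5895 0.2027 0.1083] [[-4.8  3.3  1.4]
 [-4.   3.   1. ]
 [-4.1  1.4  1.1]
 [-4.   2.8  1. ]
 [-3.8  2.3  0.5]
 [-3.9  2.5  1.7]] [-4.09  2.56  1.12] 2.4927065055817366
```

Clockwise end found at (0.5895, 0.2027) with about 5 N. The mid-play TCP is about (0.5571, 0.2202), so I'll return there and then close to centre the knob.

Emit:
{"op": "servo_tool", "data": {
  "deltas": [
    [[36,-0.0038,0.0031,0,2.9],[36,-0.0038,0.0026,0,2.9],[36,-0.0038,0.0024,0,2.9],[36,-0.004,0.0023,0,2.9],[36,-0.0041,0.002,0,2.9],[36,-0.0041,0.0019,0,2.9],[36,-0.0043,0.0016,0,2.9],[36,-0.0043,0.0014,0,2.9]]
  ]
}}

```text
time: 9.4
tool_pos: [0.5592, 0.2192, 0.1089]
tool_rot: [0.002, 0.799, 0.601, 0.001]
contact_force: [2.0, -0.9, -2.0]
gripper_width: 0.361
grasp_force: 0.6
```

Emit:
{"op": "servo_tool", "data": {
  "deltas": [
    [[36,0,0,0,0],[35,0,0,0,0],[34,0,0,0,0],[33,0,0,0,0],[32,0,0,0,0],[31,0,0,0,0],[30,0,0,0,0],[30,0,0,0,0]]
  ]
}}

```text
time: 10.2
tool_pos: [0.5579, 0.2197, 0.1085]
tool_rot: [0.0, 0.8, 0.6, 0.0]
contact_force: [1.5, -0.3, 1.6]
gripper_width: 0.296
grasp_force: 2.3
```

Emit:
{"op": "servo_tool", "data": {
  "deltas": [
    [[30,-0.0008,0.0003,0,0],[30,0,0,0,0],[30,0,0,0,0],[30,0,0,0,0],[34,0,0,0,0],[40,0,0,0,0],[50,0,0,0,0],[50,0,0,0,0]]
  ]
}}

```text
time: 11.0
tool_pos: [0.5566, 0.2199, 0.1079]
tool_rot: [-0.0, 0.8, 0.6, -0.0]
contact_force: [-0.2, -0.5, -0.2]
gripper_width: 0.496
grasp_force: 0.0
```

```bash
python3 st.py
```

```text
11.0 [0.5566 0.2199 0.1079] [[-0.16 -0.47 -0.22]
 [-0.16 -0.47 -0.22]] 0.0
```

Emit:
{"op": "servo_tool", "data": {
  "deltas": [
    [[50,0,0,0.025,0],[50,0,0,0.03,0],[0,-0.009,-0.031,0,0],[0,-0.009,-0.031,0,0],[0,-0.009,-0.031,0,0],[0,-0.009,-0.03,0,0],[0,-0.009,-0.03,0,0],[0,0,0,0,0]]
  ]
}}

```text
time: 11.8
tool_pos: [0.5111, 0.0645, 0.1631]
tool_rot: [0.0, 0.801, 0.599, -0.0]
contact_force: [-0.3, -0.3, -0.3]
gripper_width: -0.003
grasp_force: 0.0
```

Emit:
{"op": "servo_tool", "data": {
  "deltas": [
    [[0,0,0,0,0],[0,0,0,0,0],[0,0,0,0,0],[0,0,0,0,0],[0,0,0,0,0],[0,0,0,0,0],[0,0,0,0,0],[0,0,0,0,0]]
  ]
}}

```text
time: 12.6
tool_pos: [0.5119, 0.067, 0.1633]
tool_rot: [-0.0, 0.8, 0.6, -0.0]
contact_force: [0.1, 0.2, -0.3]
gripper_width: 0.004
grasp_force: 0.0
```

```bash
python3 - <<'E'
from h import *
s=manip.state(); f=grab_frame("wrist"); cv2.imwrite("pics/w4.png",f["pixels"][:,:,::-1])
print(s["tool_pos"],s["contact_force"])
g=grab_frame("top"); im=g["pixels"][210:350,185:365,::-1]; cv2.imwrite("pics/crop2.png",cv2.resize(im,None,fx=4.3,fy=4.3,interpolation=cv2.INTER_CUBIC))
E
```

```text
[0.51190339 0.06697418 0.16327795] [ 0.14320795  0.1932261  -0.32763891]
```

View pics/w4.png

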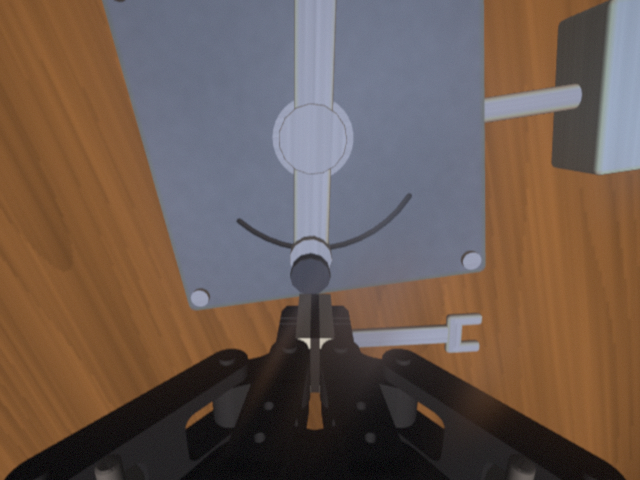

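The pin cap's top centre is at (311,273), just ahead of the shut fingertips at (314,340). The crank arm runs straight up the picture, and the hub is at (313,138).

```bash
python3 - <<'E'
from h import *
s=manip.state(); f=grab_frame("wrist")
for n,u,v,z in[("pin",311,273,.113),("hub",313,138,.086)]:
    print(n,wr(f,s,u,v,z).round(4))
E
```

```text
pin [0.5116 0.0705 0.113 ]
hub [0.5317 0.1362 0.086 ]
```

Emit:
{"op": "servo_tool", "data": {
  "deltas": [
    [[0,0,0.001,-0.01,0],[0,0,0.0005,-0.01,0],[0,0,0,-0.008,0],[0,0,0,-0.004,0],[0,0,0,0,0],[0,0,0,-0.001,0],[0,0,0,-0.001,0],[0,0,0,0,0]]
  ]
}}

```text
time: 13.55
tool_pos: [0.5121, 0.0684, 0.1296]
tool_rot: [0.0, 0.8, 0.6, 0.0]
contact_force: [-0.0, -0.0, 0.1]
gripper_width: 0.002
grasp_force: 0.0
```

Tips at about z 0.1155, with no contact yet. I'll step down slowly.

Emit:
{"op": "servo_tool", "data": {
  "deltas": [
    [[0,0,0,-0.001,0],[0,0,0,-0.0005,0],[0,0,0,-0.0005,0],[0,0,0,-0.0005,0],[0,0,0,-0.0005,0],[0,0,0,-0.0005,0],[0,0,0,-0.0005,0],[0,0,0,-0.0005,0]]
  ]
}}

```text
time: 14.35
tool_pos: [0.512, 0.0684, 0.1249]
tool_rot: [0.0, 0.8, 0.6, 0.0]
contact_force: [-1.0, 0.3, 3.1]
gripper_width: -0.005
grasp_force: 1.3
```

Emit:
{"op": "servo_tool", "data": {
  "deltas": [
    [[0,0,0,-0.0004,0],[0,0,0,-0.0004,0],[0,0,0,-0.0004,0],[0,0,0,-0.0004,0],[0,0,0,-0.0004,0],[0,0,0,-0.0004,0],[0,0,0,-0.0004,0],[0,0,0,-0.0002,0]]
  ]
}}

```text
time: 15.15
tool_pos: [0.5119, 0.0684, 0.1218]
tool_rot: [0.0, 0.8, 0.6, 0.0]
contact_force: [-0.5, 0.4, 3.6]
gripper_width: 0.0
grasp_force: 1.3
```

Emit:
{"op": "servo_tool", "data": {
  "deltas": [
    [[0,0,0,-0.0003,0],[0,0,0,-0.0003,0],[0,0,0,-0.0003,0],[0,0,0,-0.0003,0],[0,0,0,0,0],[0,0,0,0,0],[0,0,0,0,0],[0,0,0,0,0]]
  ]
}}

```text
time: 15.95
tool_pos: [0.512, 0.0684, 0.1206]
tool_rot: [0.0, 0.8, 0.6, 0.0]
contact_force: [0.4, 0.1, 2.4]
gripper_width: -0.003
grasp_force: 0.9
```

Emit:
{"op": "servo_tool", "data": {
  "deltas": [
    [[0,0,0,-0.0003,0],[0,0,0,-0.0003,0],[0,0,0,-0.0003,0],[0,0,0,-0.0003,0],[0,0,0,-0.0003,0],[0,0,0,0,0],[0,0,0,0,0],[0,0,0,0,0]]
  ]
}}

```text
time: 16.75
tool_pos: [0.5119, 0.0684, 0.1191]
tool_rot: [0.0, 0.8, 0.6, 0.0]
contact_force: [0.9, -0.6, 2.6]
gripper_width: 0.0
grasp_force: 1.0
```

Past the plate level with no rise in force, so the pin is going in. I'll continue.

Emit:
{"op": "servo_tool", "data": {
  "deltas": [
    [[0,0,0,-0.0004,0],[0,0,0,-0.0004,0],[0,0,0,-0.0004,0],[0,0,0,-0.0004,0],[0,0,0,-0.0004,0],[0,0,0,0,0],[0,0,0,0,0],[0,0,0,0,0]]
  ]
}}

```text
time: 17.55
tool_pos: [0.512, 0.0684, 0.1171]
tool_rot: [0.0, 0.8, 0.6, 0.0]
contact_force: [-0.5, -0.4, 2.2]
gripper_width: 0.001
grasp_force: 0.9
```

Emit:
{"op": "servo_tool", "data": {
  "deltas": [
    [[0,0,0,-0.0003,0],[0,0,0,-0.0003,0],[0,0,0,-0.0003,0],[0,0,0,-0.0003,0],[0,0,0,0,0],[0,0,0,0,0],[0,0,0,0,0],[0,0,0,0,0]]
  ]
}}

```text
time: 18.35
tool_pos: [0.5119, 0.0684, 0.1159]
tool_rot: [0.0, 0.8, 0.6, 0.0]
contact_force: [0.4, -0.6, 2.0]
gripper_width: -0.002
grasp_force: 1.0
```

Emit:
{"op": "servo_tool", "data": {
  "deltas": [
    [[0,0,0,-0.0003,0],[0,0,0,-0.0003,0],[0,0,0,-0.0002,0],[0,0,0,0,0],[0,0,0,0,0],[0,0,0,0,0],[0,0,0,0,0],[0,0,0,0,0]]
  ]
}}

```text
time: 19.15
tool_pos: [0.512, 0.0684, 0.1151]
tool_rot: [0.0, 0.8, 0.6, 0.0]
contact_force: [0.9, -0.8, 1.9]
gripper_width: -0.001
grasp_force: 1.1
```

Emit:
{"op": "servo_tool", "data": {
  "deltas": [
    [[0,0,0,-0.0003,0],[0,0,0,-0.0003,0],[0,0,0,0,0],[0,0,0,0,0],[0,0,0,0,0],[0,0,0,0,0],[0,0,0,0,0],[0,0,0,0,0]]
  ]
}}

```text
time: 19.95
tool_pos: [0.512, 0.0684, 0.115]
tool_rot: [0.0, 0.8, 0.6, -0.0]
contact_force: [-0.8, -0.4, 4.9]
gripper_width: -0.001
grasp_force: 2.6
```

Emit:
{"op": "servo_tool", "data": {
  "deltas": [
    [[0,0,0,-0.0003,0],[0,0,0,0,0],[0,0,0,0,0],[0,0,0,0,0],[0,0,0,0,0],[0,0,0,0,0],[0,0,0,0,0],[0,0,0,0,0]]
  ]
}}

```text
time: 20.75
tool_pos: [0.5121, 0.0684, 0.115]
tool_rot: [0.0, 0.8, 0.6, 0.0]
contact_force: [-1.1, -0.2, 6.5]
gripper_width: 0.0
grasp_force: 3.2
```

Fully home on the hard stop at TCP z 0.115, with the tips at 0.101. Lifting off.

Emit:
{"op": "servo_tool", "data": {
  "deltas": [
    [[0,0,0,0.002,0],[0,0,0,0.005,0],[0,0,0,0.015,0],[0,0,0,0.02,0],[0,0,0,0.02,0],[0,0,0,0.02,0],[0,0,0,0,0],[0,0,0,0,0]]
  ]
}}

```text
time: 21.55
tool_pos: [0.5121, 0.0685, 0.1967]
tool_rot: [0.0, 0.8, 0.6, 0.0]
contact_force: [-0.1, 0.8, -0.3]
gripper_width: 0.003
grasp_force: 0.0
```

```bash
python3 - <<'E'
from h import *
f=grab_frame("wrist"); s=manip.state(); print(s["tool_pos"]); cv2.imwrite("pics/w5.png",f["pixels"][:,:,::-1])
E
```

```text
[0.51147311 0.06845719 0.19557196]
```

View pics/w5.png

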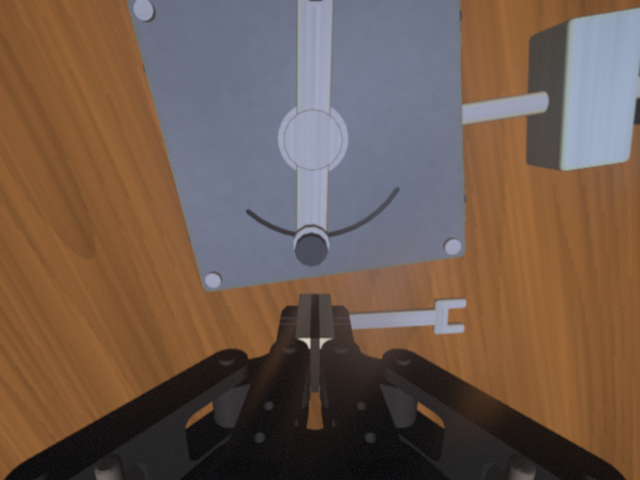

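The pin cap at (311,248) is down close to its guide, and the gripper is clear. Handing in.

```bash
python3 -c "
from plant import manip; print(manip.job_done())"
```

```text
the job is handed in; nothing more can be done
None
```

I found both ends of the crank's free play at about 5 N each, left the crank in the middle, pressed the lock pin onto its hard stop with about 6.5 N, let go and handed the job in at about 22 s; the hand-in returned no verdict.

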